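# Make up two repair kits from the valve-radio stock

### The arm

A 7-joint arm with a two-finger parallel gripper is mounted at the origin on the work surface. World frame = base frame: x ahead of the robot, y to its left, z up, the work surface at z = 0. Lengths are in m, angles in rad, forces in N, time in s.
With the tool pointing down it reaches from about 0.425 to 0.925 m from the base axis. Payload 6.8 kg.
Tool frame: the origin (TCP) lies midway between the tips of the shut fingers; the grasp point (between the pads) lies 19 mm behind it; y points along the fingers, z is the direction in which the jaws open and shut, and the axes are right-handed (so a half turn about y gives the same grasp; the last joint's range is limited). The gripper opens to 85 mm and grips with 20 to 120 N. Pads are 22 mm wide; open, the fingers measure 114 mm over their backs; the gripper's body (76 mm by 85 mm) begins 54 mm behind the grasp point. The pads swing forward as they close: fully open they stand 13 mm farther back than shut.
Start: joints at [-1.352, 0.477, 0.022, 1.555, -0.011, 1.109, -0.083], TCP at [0.217, 0.639, 0.205] pointing down, gripper open.
Joint ranges: [-2.96, 2.96], [-0.34, 2.1], [-1.41, 1.46], [0.24, 2.44], [-1.37, 4.51], [0.17, 1.92], [-2.96, 2.96]. Speed limits (rad/s): [2.39, 2.39, 3.14, 3.14, 3.14, 3.14, 3.14].

### API

Orientations are given as a unit quaternion [w, x, y, z].
In Python, from station import bot gives the robot as it stands. The module is installed in compiled form; this text tells all that it offers.
- The arm moves only by the shell command python3 -m crank 'ROWS' [FORCE]. ROWS is JSON, a list of rows, each an object with "linear": the shift along the tool's x, y, z in m, a list of three; "dr": the turn, a rotation vector about the tool's x, y, z in degrees, a list of three; "hand": the gripper command: -1 is shut, 1 is fully open, values between are in proportion. A call has 1 to 10 rows; each row is the pose to reach, as a shift and turn from the pose commanded when the call began, along the tool's axes at that moment; what a row does not reach only later rows make up. A row lasts 1/12 s, in which the tool goes at most 41.7 mm and 7.16 degrees, less where a joint would pass 70% of its speed; a pose out of reach is approached as far as the arm can. A call with a gripper value outside its range is refused whole. The fingers move at their own pace and stop on an object; FORCE is the grip in N (left out, the last holds). Time passes only in rows, so rows that repeat a pose let the fingers close. It gives the time, the measured TCP pose, the force and the opening at its end, in the units of the state.
- bot.get_obs(): the state, without advancing time (a new reading comes with each control period).
- bot.read_camera(name): name is "scene" or "top" or "wrist"; returns the picture (480x640x3 uint8, blue, green, red); there is no depth.
- bot.camera_params(name): a dict with "K" (3x3 intrinsics, pixels), "R" (3x3) and "t" (3): a world point X has camera coordinates R X + t; the wrist camera has in their place "hand_eye" (4x4, takes a point from camera to tool coordinates, whose origin is the TCP and whose axes are the tool frame's). Camera axes: x right, y down, z forward; pixel columns grow to the right and rows downward; lengths in m; the calibration is good to about 2 mm. A picture is of the moment at which its call begins: read the wrist's pose just before it. camera_params takes no time and is no camera call.
- bot.hand_in(): hands the job in, once; it reports no verdict.
Trained networks look in the newest picture that a camera, given by its name, has taken for a name from the list of things; names that differ only in an ending like _2 or _b are one class to them, and where a whole thing is asked for, a point or a joint stands for the part that bears it (a point fixed in the world has none). Each returns a list of dicts, best first, with "score" (0 to 1); they miss things now and then, are a little off and sometimes report something else, mostly with a low value. They report only what shows in the picture. A call takes as long as a camera call.
- bot.search_frame(camera, target): "extent" ([left, top, right, bottom] in pixels, round what is visible of it).
- bot.cut_out(camera, target): "pixels" (480x640 bool, what is visible of it) and "extent" ([left, top, right, bottom] in pixels, round what is visible of it).
- bot.place_of(camera, target): "xy" ([column, row] in pixels: a listed point, or the origin of a listed thing).
The state is a dict: "t": time; "q": joint angles; "joint_vel": joint speeds; "joint_torque": joint torques, N m; "eef_pos": TCP position; "tool_rot": TCP orientation; "contact_force": force on the tool from outside, world axes, zero at the start; "torque": the same for the moment, N m; "gripper_width": opening from 0.0 (shut) to 1.0 (fully open).
Only numpy, scipy, OpenCV 4.12 (cv2) and the standard library are available. Lean on these libraries where they do the work, as an engineer would, in place of code of your own. Each camera call takes 0.05 s, during which the arm holds its last target. There are 200 camera calls.

### The job

Make up two repair kits in the wooden trays: the choke, the shorter glass valve and the cream dial knob go in the three-pocket tray, with the choke in the middle pocket, and the taller glass valve and the brass clamp ring go in the two-pocket tray. Give each thing a pocket to itself, set upright about the middle of the pocket and flat on its floor, and put the heavy choke in before the short valve joins it. Do not drop or topple the glass valves, and leave the green canister, the solder reel and the screwdriver where they are.

Things in the scene. Friction and masses are not known exactly. Their poses are not given: they have to be found in the camera images.
- tray_three: Three-pocket kit tray of pale plywood with dark wooden walls, fixed to the desk, 226 x 78 mm, 10 mm tall. Three square 70 mm pockets in a row along its x axis, centres at x = -74, 0 and +74 mm, y = 0; floor 4 mm thick, walls 4 mm thick and rising 6 mm above the floor. Origin: centre of the underside; z up.
- tray_two: Two-pocket kit tray, the same make, fixed, 152 x 78 mm, 10 mm tall. Two square 70 mm pockets along its x axis, centres at x = -37 and +37 mm, y = 0; floor 4 mm thick, walls 4 mm thick and rising 6 mm above the floor. Origin: centre of the underside; z up.
- choke: Rust-spotted steel-cored choke, a block 44 mm (x) x 34 mm (y) x 36 mm tall, about 0.22 kg; the whole outline can be gripped as a plain box. It stands on the desk at the start. Origin: centre of the underside; z up.
- valve_short: The shorter clear glass valve, an upright cylinder 19 mm in diameter, 42 mm tall to the pip of its domed top, 14 g. It stands on the desk at the start. Origin: centre of the underside; z up.
- valve_tall: The taller clear glass valve, an upright cylinder 22 mm in diameter, 66 mm tall to the pip of its domed top, 20 g. It stands on the desk at the start. Origin: centre of the underside; z up.
- dial_knob: Cream bakelite dial knob lying skirt down: skirt 44 mm in diameter and 5 mm thick, above it the knob proper, 30 mm in diameter, up to 26 mm; 45 g. Origin: centre of the underside; z up.
- clamp_ring: Brass valve clamp ring lying flat: 36 mm outside diameter, 28 mm inside, 16 mm tall, with a small clamping lug that reaches 25 mm from the centre along its +x axis (10 mm wide in y); 45 g. Origin: centre of the ring at its underside; z up.
- canister: Green screw-top tin canister, 51 mm in diameter, 62 mm tall. Stays where it is. Origin: centre of the underside; z up.
- solder_reel: Reel of solder lying flat, black flanges 50 mm in diameter, 30 mm tall. Stays where it is. Origin: centre of the underside; z up.
- screwdriver: Screwdriver, 190 mm long, lying across the far side of the desk behind the stock. Stays where it is. Its x axis runs along it, the handle to -x.

How it is judged:
By the outcome, as a careful person would: the job done as asked, in the order asked, and still so for the second after the job is handed in, with the robot touching nothing.
It also fails if it takes over 128 s, if anything falls off the work surface, if the arm or the gripper's body presses on something with over 40 N, if the wrist force passes 120 N, or if a joint passes its speed limit or range.

## Working session

There is one attempt and no reset: what is moved stays moved. The work goes in short steps, Python scripts to look and compute and a shell command to move; the robot and the scene stay as the last step left them, time stands still between calls to the robot, and variables do not carry over. Pictures are saved under pics/ and viewed, about 12 in all and at most 16, crops included, and the job is handed in when it is done.

```bash
mkdir -p pics; ls
python3 - <<'E'
from station import bot
import cv2,numpy as np
o=bot.get_obs(); print({k:np.round(v,3).tolist() for k,v in o.items()})
for c in ("top","scene"):
    p=bot.camera_params(c); im=bot.read_camera(c); cv2.imwrite(f"pics/{c}0.png",im)
    R,t=np.array(p["R"]),np.array(p["t"]); print(c,np.round(p["K"],1).tolist(),np.round(R,3).tolist(),"C",-R.T@t)
print(np.round(bot.camera_params("wrist")["hand_eye"],4).tolist())
E
```

```text
pics
{'t': 0.0, 'q': [-1.352, 0.478, 0.022, 1.556, -0.012, 1.109, -0.083], 'joint_vel': [-0.001, 0.001, 0.0, -0.0, -0.0, -0.002, -0.002], 'joint_torque': [-0.0, -59.645, 1.607, -28.12, 0.012, 0.01, -0.0], 'eef_pos': [0.216, 0.639, 0.204], 'tool_rot': [-0.697, 0.698, -0.115, 0.115], 'contact_force': [-0.248, -0.761, 0.452], 'torque': [0.009, 0.01, -0.01], 'gripper_width': 1.004}
top [[449.1, 0.0, 321.2], [0.0, 449.1, 242.7], [0.0, 0.0, 1.0]] [[0.002, -1.0, -0.016], [-0.995, -0.0, -0.105], [0.105, 0.016, -0.994]] C [ 0.50745816 -0.01502509  0.98588711]
scene [[524.8, 0.0, 313.2], [0.0, 524.8, 243.2], [0.0, 0.0, 1.0]] [[0.086, 0.996, 0.008], [0.556, -0.042, -0.83], [-0.827, 0.076, -0.557]] C [ 1.40601967 -0.06960143  0.5490856 ]
[[-0.0002, 0.9506, 0.3105, -0.0795], [-0.0002, -0.3105, 0.9506, -0.1681], [1.0, 0.0001, 0.0003, 0.0005], [0.0, 0.0, 0.0, 1.0]]
```

View pics/top0.png

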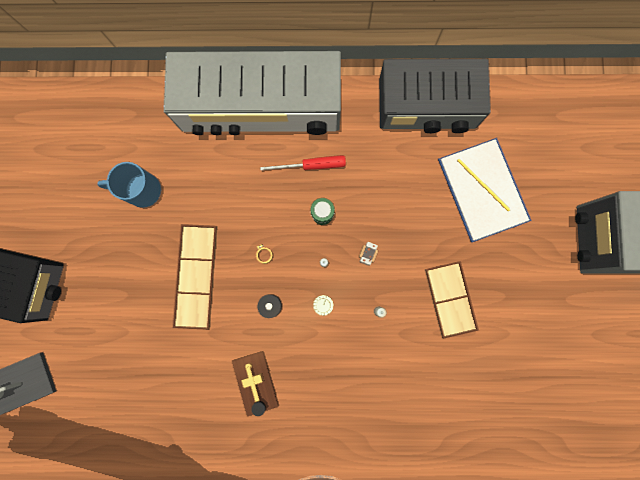

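View pics/scene0.png

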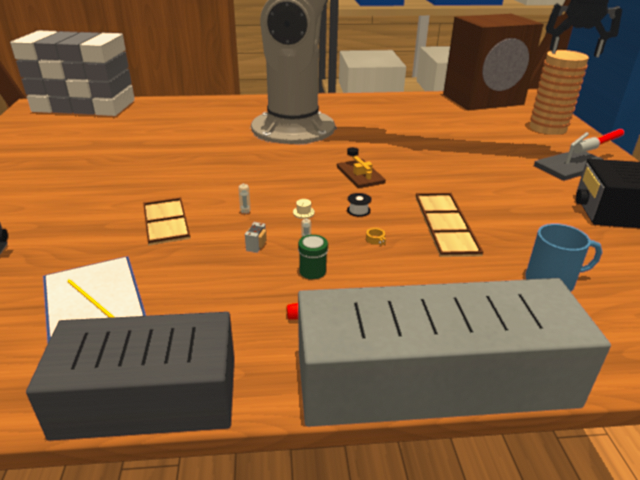

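```bash
cat > h.py <<'E'
from station import bot
import cv2,numpy as np
from scipy.spatial.transform import Rotation as Ro
def cam(c):
    p=bot.camera_params(c); K=np.array(p["K"])
    if c!="wrist": return K,np.array(p["R"]),np.array(p["t"])
    o=bot.get_obs(); T=np.eye(4); T[:3,:3]=Ro.from_quat(o["tool_rot"],scalar_first=True).as_matrix(); T[:3,3]=o["eef_pos"]
    M=np.linalg.inv(T@np.array(p["hand_eye"])); return K,M[:3,:3],M[:3,3]
def back(c,uv,z):
    K,R,t=c; d=R.T@np.linalg.solve(K,[uv[0],uv[1],1.]); C=-R.T@t
    return C+d*(z-C[2])/d[2]
def proj(c,X):
    K,R,t=c; p=K@(R@np.array(X)+t); return p[:2]/p[2]
def move(target,yaw=None,ref=None):
    """tool-axis shift/turn from the present pose to target TCP; yaw = world angle of jaw axis (tool z)"""
    o=bot.get_obs(); R=Ro.from_quat(o["tool_rot"],scalar_first=True)
    print("lin",np.round(R.inv().apply(np.array(target)-o["eef_pos"]),4).tolist(),end=" ")
    if yaw is not None:
        best=None
        for y in (yaw,yaw+180):
            z=np.array([np.cos(np.radians(y)),np.sin(np.radians(y)),0]); yv=np.array([0,0,-1.]); x=np.cross(yv,z)
            r=(R.inv()*Ro.from_matrix(np.c_[x,yv,z])).as_rotvec(degrees=True)
            if best is None or np.linalg.norm(r)<np.linalg.norm(best): best=r
        print("dr",np.round(best,2).tolist(),end=" ")
    print()
E
python3 - <<'E'
from h import *
Z={"tray_three":0,"tray_two":0,"choke":0,"valve_short":0,"valve_tall":0,"dial_knob":0,"clamp_ring":0,"canister":0,"solder_reel":0,"screwdriver":.01}
for c in ("top","scene"):
    C=cam(c)
    for n,z in Z.items():
        r=bot.place_of(c,n)[:2]
        print(c,n,[(round(float(a["score"]),2),np.round(a["xy"]).tolist(),np.round(back(C,a["xy"],z)[:2],3).tolist()) for a in r])
print(bot.get_obs()["t"])
E
```

```text
top tray_three [(0.55, [196.0, 277.0], [0.535, 0.276])]
top tray_two [(0.59, [449.0, 298.0], [0.491, -0.277])]
top choke [(0.64, [368.0, 253.0], [0.587, -0.102])]
top valve_short [(0.45, [324.0, 263.0], [0.567, -0.007])]
top valve_tall [(0.41, [378.0, 309.0], [0.466, -0.122])]
top dial_knob [(0.83, [321.0, 305.0], [0.475, 0.001]), (0.37, [380.0, 310.0], [0.465, -0.128])]
top clamp_ring [(0.54, [263.0, 253.0], [0.588, 0.13])]
top canister [(0.79, [320.0, 213.0], [0.678, 0.004])]
top solder_reel [(0.93, [270.0, 304.0], [0.477, 0.113])]
top screwdriver [(0.95, [301.0, 171.0], [0.771, 0.046])]
scene tray_three [(0.6, [446.0, 225.0], [0.547, 0.273])]
scene tray_two [(0.59, [165.0, 219.0], [0.482, -0.285])]
scene choke [(0.88, [258.0, 243.0], [0.585, -0.098]), (0.72, [311.0, 271.0], [0.679, -0.006])]
scene valve_short [(0.45, [305.0, 238.0], [0.573, -0.008])]
scene valve_tall [(0.73, [244.0, 214.0], [0.474, -0.127])]
scene dial_knob [(0.63, [301.0, 216.0], [0.492, -0.011]), (0.19, [255.0, 245.0], [0.588, -0.103])]
scene clamp_ring [(0.65, [372.0, 236.0], [0.574, 0.119]), (0.28, [243.0, 214.0], [0.475, -0.128])]
scene canister [(0.75, [313.0, 272.0], [0.68, -0.004])]
scene solder_reel [(0.6, [360.0, 210.0], [0.478, 0.112])]
scene screwdriver []
1.1
```

Run:
```python
from h import *
o=bot.get_obs(); R=Ro.from_quat(o["tool_rot"],scalar_first=True); print(R.as_matrix().round(3).tolist(), bot.camera_params("wrist")["K"][0])
move([.5,.03,.33],0); move([.5,.03,.33],90)
C=cam("top")
for n,z in (("tray_three",.01),("tray_two",.01),("choke",.036),("clamp_ring",.016)):
    m=bot.cut_out("top",n)
    if not m: print(n,"none"); continue
    c,_=cv2.findContours(m[0]["pixels"].astype(np.uint8),0,1); c=max(c,key=cv2.contourArea)[:,0]
    P=np.array([back(C,q,z)[:2] for q in c],np.float32)*1000
    print(n,cv2.minAreaRect(P))
```

```text
[[0.947, -0.0, 0.321], [-0.321, 0.0, 0.947], [-0.0, -1.0, 0.0]] [350.85565583   0.         317.40287935]
lin [0.4639, -0.1254, -0.4861] dr [-0.0, 71.27, -0.0] 
lin [0.4639, -0.1254, -0.4861] dr [-0.0, -18.73, -0.0] 
tray_three ((537.9198608398438, 274.67315673828125), (83.96841430664062, 225.82830810546875), 86.66519165039062)
tray_two ((488.5288391113281, -279.303466796875), (154.6252899169922, 83.49746704101562), 13.074684143066406)
choke ((586.4527587890625, -101.3099594116211), (38.085548400878906, 49.013893127441406), 89.34549713134766)
clamp_ring ((462.3983459472656, -125.90565490722656), (25.353416442871094, 21.154136657714844), 44.92051696777344)
```

```bash
python3 -m crank '[{"linear":[0,-0.04,0],"dr":[0,0,0],"hand":1},{"linear":[0.04,-0.08,-0.04],"dr":[0,-7,0],"hand":1},{"linear":[0.35,-0.125,-0.36],"dr":[0,-18.7,0],"hand":1},{"linear":[0.35,-0.125,-0.36],"dr":[0,-18.7,0],"hand":1},{"linear":[0.35,-0.125,-0.36],"dr":[0,-18.7,0],"hand":1},{"linear":[0.35,-0.125,-0.36],"dr":[0,-18.7,0],"hand":1},{"linear":[0.35,-0.125,-0.36],"dr":[0,-18.7,0],"hand":1},{"linear":[0.35,-0.125,-0.36],"dr":[0,-18.7,0],"hand":1},{"linear":[0.35,-0.125,-0.36],"dr":[0,-18.7,0],"hand":1},{"linear":[0.35,-0.125,-0.36],"dr":[0,-18.7,0],"hand":1}]'
python3 - <<'E'
from h import *
move([.5,.0,.33],90)
E
```

```text
t: 2.13
eef_pos: [0.3741, 0.3082, 0.3122]
tool_rot: [0.707, -0.707, 0.0, -0.0]
contact_force: [1.2, 0.6, 0.5]
gripper_width: 0.999
lin [0.1261, -0.018, -0.3081] dr [-0.04, -0.03, 0.02]
```

```bash
python3 -m crank '[{"linear":[0.11,-0.018,-0.31],"dr":[0,0,0],"hand":1},{"linear":[0.11,-0.018,-0.31],"dr":[0,0,0],"hand":1},{"linear":[0.11,-0.018,-0.31],"dr":[0,0,0],"hand":1},{"linear":[0.11,-0.018,-0.31],"dr":[0,0,0],"hand":1},{"linear":[0.11,-0.018,-0.31],"dr":[0,0,0],"hand":1},{"linear":[0.11,-0.018,-0.31],"dr":[0,0,0],"hand":1},{"linear":[0.11,-0.018,-0.31],"dr":[0,0,0],"hand":1},{"linear":[0.11,-0.018,-0.31],"dr":[0,0,0],"hand":1},{"linear":[0.11,-0.018,-0.31],"dr":[0,0,0],"hand":1},{"linear":[0.11,-0.018,-0.31],"dr":[0,0,0],"hand":1}]'
python3 - <<'E'
from h import *
C=cam("wrist"); im=bot.read_camera("wrist"); cv2.imwrite("pics/w1.png",im)
def cont(n):
    m=bot.cut_out("wrist",n)
    if not m: return None
    c,_=cv2.findContours(m[0]["pixels"].astype(np.uint8),0,1); return max(c,key=cv2.contourArea)[:,0],m[0]["score"]
for n,z in (("tray_three",.01),("tray_two",.01),("choke",.036),("clamp_ring",.016),("valve_short",.03),("valve_tall",.05),("dial_knob",.0),("canister",.062),("solder_reel",.03)):
    r=cont(n); p=bot.place_of("wrist",n)[:1]
    if p: print(n,"org",np.round(back(C,p[0]["xy"],0)[:2],4).tolist(),round(float(p[0]["score"]),2),end=" ")
    if r:
        P=np.array([back(C,q,z)[:2] for q in r[0]],np.float32)*1000
        a=cv2.minAreaRect(P); print("rect",np.round(a[0],1),np.round(a[1],1),round(a[2],1),"px",r[0].min(0),r[0].max(0))
E
```

```text
t: 2.97
eef_pos: [0.4838, -0.0022, 0.33]
tool_rot: [0.707, -0.707, 0.002, -0.002]
contact_force: [-0.8, 1.1, -0.2]
gripper_width: 0.997
tray_three org [0.5334, 0.2731] 0.93 rect [537.4 274.3] [ 83.9 225.8] 87.3 px [469 135] [556 289]
tray_two org [0.4916, -0.2788] 0.7 rect [ 488.8 -277.3] [152.3  84.7] 13.1 px [ 71 124] [166 240]
choke org [0.5826, -0.098] 0.72 clamp_ring org [0.5828, 0.1259] 0.54 rect [581.2 123. ] [37.3 38.4] 71.4 px [392 235] [415 262]
valve_short org [0.5707, -0.0104] 0.79 rect [564.4  -5.4] [17.  25.3] 89.7 px [309 232] [321 249]
valve_tall org [0.4617, -0.1231] 0.72 rect [ 461.2 -118.8] [19.9 31.9] 30.4 px [213 160] [236 179]
dial_knob org [0.4762, -0.0021] 0.56 rect [475.8  -3.9] [43.6 42.1] 18.3 px [301 158] [331 189]
canister org [0.6755, 0.002] 0.8 rect [659.9  -1.8] [48.4 78.1] 89.7 px [301 287] [335 336]
solder_reel org [0.4726, 0.1115] 0.62 rect [472.9 107.9] [55.6 49.4] 74.4 px [380 155] [421 194]
```

View pics/w1.png

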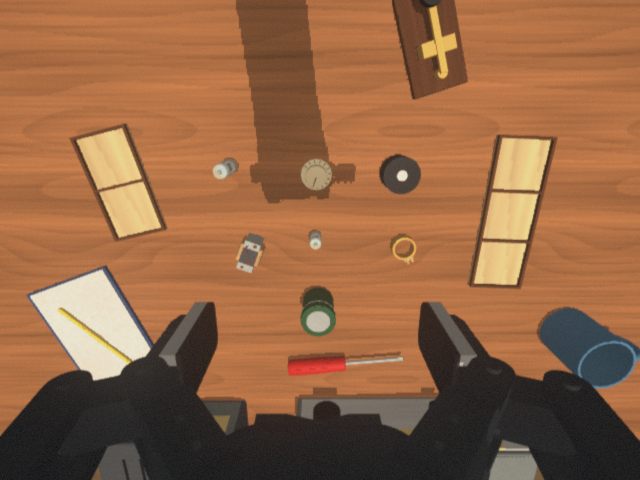

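```bash
python3 -m crank '[{"linear":[0.03,0.03,-0.03],"dr":[0,7,0],"hand":1},{"linear":[0.06,0.06,-0.06],"dr":[0,14,0],"hand":1},{"linear":[0.1,0.18,-0.098],"dr":[0,22,0],"hand":1},{"linear":[0.1,0.18,-0.098],"dr":[0,22,0],"hand":1},{"linear":[0.1,0.18,-0.098],"dr":[0,22,0],"hand":1},{"linear":[0.1,0.18,-0.098],"dr":[0,22,0],"hand":1},{"linear":[0.1,0.18,-0.098],"dr":[0,22,0],"hand":1},{"linear":[0.1,0.18,-0.098],"dr":[0,22,0],"hand":1}]'
python3 - <<'E'
from h import *
C=cam("wrist"); im=bot.read_camera("wrist"); cv2.imwrite("pics/w2.png",im)
p=bot.place_of("wrist","choke")[:2]; print([(a["score"],a["xy"],back(C,a["xy"],0)[:2]) for a in p])
p=bot.place_of("wrist","valve_short")[:2]; print([(a["score"],a["xy"],back(C,a["xy"],0)[:2]) for a in p])
p=bot.cut_out("wrist","choke")
if p:
    c,_=cv2.findContours(p[0]["pixels"].astype(np.uint8),0,1); c=max(c,key=cv2.contourArea)[:,0]
    for z in (0,.036): print(cv2.minAreaRect(np.array([back(C,q,z)[:2] for q in c],np.float32)*1000))
E
```

```text
t: 4.58
eef_pos: [0.5826, -0.0983, 0.1486]
tool_rot: [-0.694, 0.694, -0.136, 0.134]
contact_force: [0.8, -0.8, 0.0]
gripper_width: 1.0
[(0.87, [316.3, 213.2], array([ 0.58354875, -0.09937452])), (0.55, [442.6, 259.1], array([ 0.67194862, -0.00315117]))]
[(0.85, [406.4, 157.2], array([ 0.56623481, -0.00629143])), (0.45, [94.6, 193.9], array([ 0.49057589, -0.28048219]))]
((592.7879638671875, -104.00123596191406), (36.714115142822266, 58.57838821411133), 68.81029510498047)
((583.34912109375, -99.88786315917969), (32.543060302734375, 51.92322540283203), 68.8101806640625)
```

View pics/w2.png

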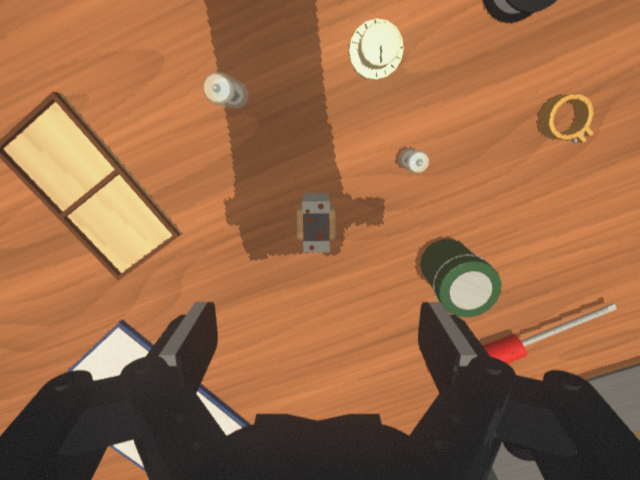

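```bash
python3 -m crank '[{"linear":[0.0015,0.04,-0.001],"dr":[0,0,0],"hand":1},{"linear":[0.0015,0.08,-0.001],"dr":[0,0,0],"hand":0.6},{"linear":[0.0015,0.12,-0.001],"dr":[0,0,0],"hand":0.3},{"linear":[0.0015,0.14,-0.001],"dr":[0,0,0],"hand":0.3},{"linear":[0.0015,0.14,-0.001],"dr":[0,0,0],"hand":0.2},{"linear":[0.0015,0.14,-0.001],"dr":[0,0,0],"hand":-1},{"linear":[0.0015,0.14,-0.001],"dr":[0,0,0],"hand":-1},{"linear":[0.0015,0.14,-0.001],"dr":[0,0,0],"hand":-1},{"linear":[0.0015,0.14,-0.001],"dr":[0,0,0],"hand":-1},{"linear":[0.0015,0.14,-0.001],"dr":[0,0,0],"hand":-1}]' 45; python3 -c "
from h import *
move([.5377,.2745,.11],87)"
```

```text
t: 5.62
eef_pos: [0.5855, -0.0993, 0.0112]
tool_rot: [0.694, -0.694, 0.134, -0.136]
contact_force: [0.0, 0.1, 0.5]
gripper_width: 0.003
lin [-0.1842, -0.0989, 0.3287] dr [-0.04, -19.02, 0.15]
```

Run:
```python
from h import *
im=bot.read_camera("wrist"); s=bot.read_camera("scene")
s=cv2.resize(s[170:300,180:360],None,fx=3.5,fy=3.5)
im=cv2.resize(im,(533,400)); s=cv2.resize(s,(266*2-0,400))[:, :]
cv2.imwrite("pics/v3.png",cv2.resize(np.hstack([im,s]),(800,300)))
C=cam("wrist")
p=bot.place_of("wrist","choke")[:2]; print([(a["score"],a["xy"],back(C,a["xy"],0)[:2]) for a in p],bot.get_obs()["gripper_width"])
```

```text
[(0.68, [314.2, 270.6], array([ 0.58359682, -0.09999639]))] -0.0002529330421236452
```

View pics/v3.png

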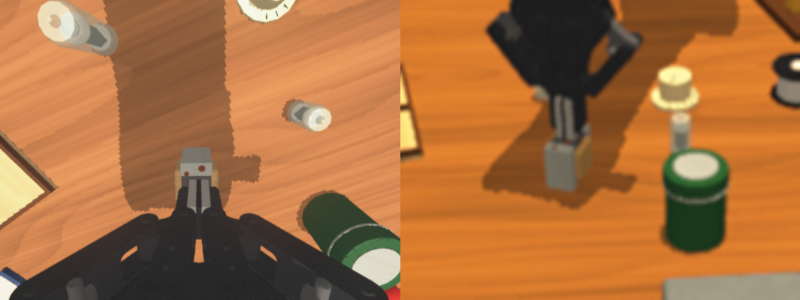

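Run:
```python
from h import *
C=cam("scene")
for z in (0.011,.036,.05): print(z,proj(C,[.5855,-.0993,z]), proj(C,[.5655,-.0913,z]),proj(C,[.6055,-.107,z]))
im=bot.read_camera("scene"); cv2.imwrite("pics/v4.png",cv2.resize(im[180:270,210:310],None,fx=7,fy=6,interpolation=cv2.INTER_CUBIC))
w=bot.read_camera("wrist"); cv2.imwrite("pics/v4w.png",cv2.resize(w[200:360,230:410],None,fx=4,fy=3.7,interpolation=cv2.INTER_CUBIC))
```

```text
0.011 [257.05730506 238.71366541] [261.32812977 232.73917744] [252.79880137 244.89489255]
0.036 [256.35067088 227.32851771] [260.69464884 221.46828794] [252.0165606  233.39466769]
0.05 [255.94594019 220.80757828] [260.33195991 215.01532818] [251.5683433  226.80513681]
```

View pics/v4.png

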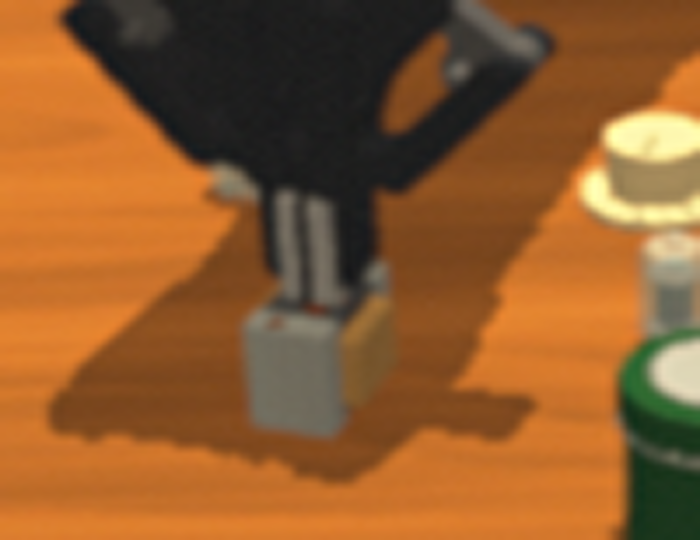

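View pics/v4w.png

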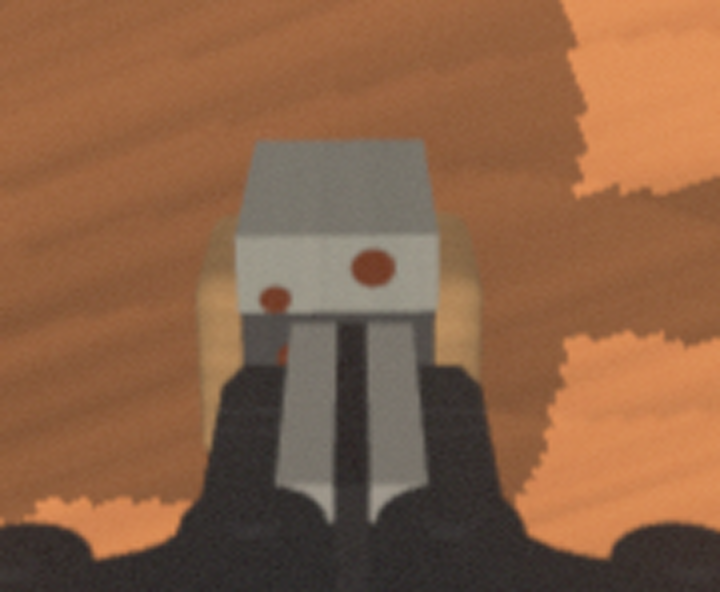

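```bash
python3 -m crank '[{"linear":[0,-0.002,0],"dr":[0,0,0],"hand":-1},{"linear":[0,-0.03,0],"dr":[0,0,0],"hand":-1},{"linear":[0,-0.06,0],"dr":[0,0,0],"hand":-1},{"linear":[0,-0.06,0],"dr":[0,0,0],"hand":-1}]'
python3 - <<'E'
from h import *
im=bot.read_camera("scene"); w=bot.read_camera("wrist")
cv2.imwrite("pics/v5.png",np.hstack([cv2.resize(im[150:270,200:320],(400,400)),cv2.resize(w[130:330,220:420],(400,400))]))
E
```

```text
t: 6.2
eef_pos: [0.5878, -0.1005, 0.0746]
tool_rot: [0.694, -0.694, 0.133, -0.138]
contact_force: [0.5, -0.4, -0.1]
gripper_width: 0.003
```

View pics/v5.png

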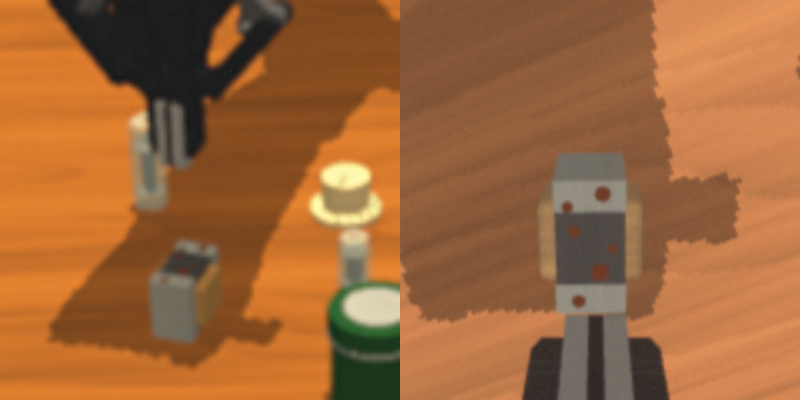

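```bash
python3 -c "
from h import *
print(bot.get_obs()['eef_pos'],bot.camera_params('wrist')['K'][1])
move([.584,-.0997,0.0],68.3)"
```

```text
[ 0.5853795  -0.09945778  0.07087233] [  0.         350.85565583 236.0235768 ]
lin [-0.0014, 0.0709, -0.0008] dr [-0.06, -0.33, 0.14]
```

```bash
python3 -m crank '[{"linear":[0,0,0],"dr":[0,0,0],"hand":0.1},{"linear":[-0.001,0,-0.001],"dr":[0,0,0],"hand":0.1},{"linear":[-0.001,0,-0.001],"dr":[0,0,0],"hand":0.1},{"linear":[-0.001,0.03,-0.001],"dr":[0,0,0],"hand":0.1},{"linear":[-0.001,0.06,-0.001],"dr":[0,0,0],"hand":0.1},{"linear":[-0.001,0.071,-0.001],"dr":[0,0,0],"hand":0.1},{"linear":[-0.001,0.074,-0.001],"dr":[0,0,0],"hand":0.1},{"linear":[-0.001,0.074,-0.001],"dr":[0,0,0],"hand":0.1}]'; python3 -m crank '[{"linear":[0,0.002,0],"dr":[0,0,0],"hand":0.1},{"linear":[0,0.004,0],"dr":[0,0,0],"hand":0.1},{"linear":[0,0.006,0],"dr":[0,0,0],"hand":0.1},{"linear":[0,0.006,0],"dr":[0,0,0],"hand":0.1}]'
python3 - <<'E'
from h import *
print(bot.get_obs()["eef_pos"],bot.get_obs()["contact_force"])
im=bot.read_camera("scene"); w=bot.read_camera("wrist")
cv2.imwrite("pics/v6.png",np.hstack([cv2.resize(im[180:270,210:310],(400,400)),cv2.resize(w[180:380,220:420],(400,400))]))
E
```

```text
t: 6.97
eef_pos: [0.5823, -0.1001, -0.0051]
tool_rot: [-0.694, 0.694, -0.136, 0.134]
contact_force: [-0.5, -0.1, 0.3]
gripper_width: 0.552
t: 7.3
eef_pos: [0.5835, -0.0999, -0.0098]
tool_rot: [0.694, -0.694, 0.135, -0.135]
contact_force: [-0.9, -0.0, -0.3]
gripper_width: 0.553
[ 0.58347426 -0.09985385 -0.00983892] [-0.88435514 -0.02095357 -0.31363866]
```

View pics/v6.png

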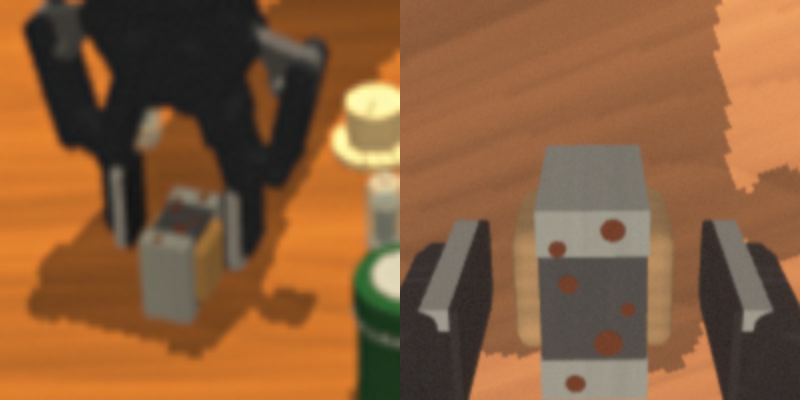

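```bash
python3 -m crank '[{"linear":[0.001,0.005,0],"dr":[0,0,0],"hand":0.1},{"linear":[0.001,0.007,0],"dr":[0,0,0],"hand":0.1},{"linear":[0.001,0.009,0],"dr":[0,0,0],"hand":0.1},{"linear":[0.001,0.009,0],"dr":[0,0,0],"hand":0.1}]'
python3 - <<'E'
from h import *
print(bot.get_obs()["contact_force"],bot.get_obs()["eef_pos"])
im=bot.read_camera("scene"); w=bot.read_camera("wrist")
cv2.imwrite("pics/v7.png",np.hstack([cv2.resize(im[190:260,220:290],(400,400),interpolation=cv2.INTER_CUBIC),cv2.resize(w[180:380,220:420],(400,400))]))
E
```

```text
t: 7.73
eef_pos: [0.5836, -0.1002, -0.0199]
tool_rot: [-0.694, 0.694, -0.135, 0.135]
contact_force: [0.9, -0.5, -0.2]
gripper_width: 0.549
[ 0.93203455 -0.4707128  -0.19107726] [ 0.58362688 -0.10019415 -0.01989717]
```

View pics/v7.png

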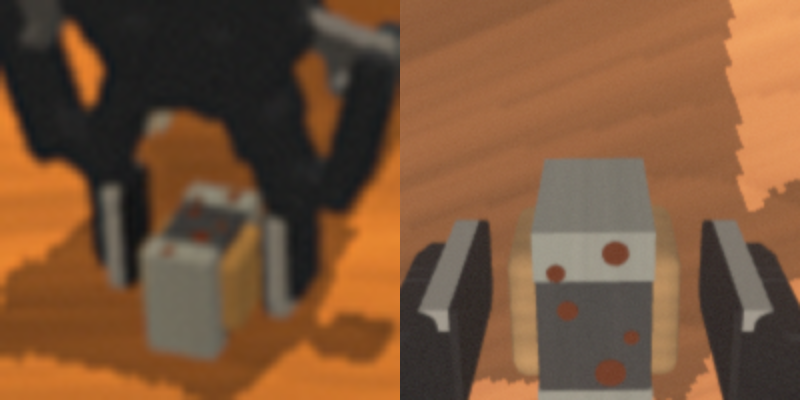

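```bash
python3 -c "
from h import *
from scipy.optimize import minimize_scalar
C=cam('scene')
for z in (0,.005,.01,.015): print(z,proj(C,[.604,-.079,z]),proj(C,[.5936,-.075,z]))"
for i in 1 2; do python3 -m crank '[{"linear":[0,0.002,0],"dr":[0,0,0],"hand":0.1},{"linear":[0,0.003,0],"dr":[0,0,0],"hand":0.1}]'|grep -E "eef|cont";done
```

```text
0 [268.39150921 248.74463229] [270.45885772 245.49963106]
0.005 [268.28341617 246.50487841] [270.3576651  243.27105317]
0.01 [268.17469729 244.25215653] [270.25589195 241.02969017]
0.015 [268.0653471  241.98635367] [270.15353326 238.77543172]
eef_pos: [0.5841, -0.1003, -0.0224]
contact_force: [0.0, -0.6, 0.1]
eef_pos: [0.5839, -0.1002, -0.0256]
contact_force: [0.2, 0.3, 0.2]
```

```bash
for i in 1 2; do python3 -m crank '[{"linear":[0,0.001,0],"dr":[0,0,0],"hand":0.1},{"linear":[0,0.0015,0],"dr":[0,0,0],"hand":0.1}]'|grep -E "eef|cont";done
```

```text
eef_pos: [0.584, -0.1003, -0.027]
contact_force: [-0.6, 0.0, 0.1]
eef_pos: [0.584, -0.1002, -0.0284]
contact_force: [0.4, 0.3, -0.0]
```

```bash
for i in 1 2; do python3 -m crank '[{"linear":[0,0.001,0],"dr":[0,0,0],"hand":0.1},{"linear":[0,0.0015,0],"dr":[0,0,0],"hand":0.1}]'|grep -E "eef|cont";done
```

```text
eef_pos: [0.5841, -0.1003, -0.0291]
contact_force: [-4.8, 0.8, 13.3]
eef_pos: [0.5841, -0.1003, -0.0292]
contact_force: [-8.0, 3.5, 28.8]
```

```bash
python3 -m crank '[{"linear":[0,-0.0135,0],"dr":[0,0,0],"hand":0.1},{"linear":[0,-0.0135,0],"dr":[0,0,0],"hand":-1},{"linear":[0,-0.0135,0],"dr":[0,0,0],"hand":-1},{"linear":[0,-0.0135,0],"dr":[0,0,0],"hand":-1},{"linear":[0,-0.0135,0],"dr":[0,0,0],"hand":-1},{"linear":[0,-0.0135,0],"dr":[0,0,0],"hand":-1},{"linear":[0,-0.04,0],"dr":[0,0,0],"hand":-1},{"linear":[0,-0.075,0],"dr":[0,0,0],"hand":-1},{"linear":[0,-0.11,0],"dr":[0,0,0],"hand":-1},{"linear":[0,-0.11,0],"dr":[0,0,0],"hand":-1}]' 45; python3 -c "
from h import *
move([.5377,.2745,.08],87)"
```

```text
t: 9.67
eef_pos: [0.588, -0.1015, 0.0843]
tool_rot: [0.694, -0.694, 0.132, -0.139]
contact_force: [1.4, 0.6, -1.9]
gripper_width: 0.387
lin [-0.1879, 0.0036, 0.3295] dr [-0.07, -19.06, 0.53]
```

```bash
python3 -m crank '[{"linear":[-0.02,0,0.03],"dr":[0,-4,0],"hand":-1},{"linear":[-0.184,0,0.33],"dr":[0,-19,0],"hand":-1},{"linear":[-0.184,0,0.33],"dr":[0,-19,0],"hand":-1},{"linear":[-0.184,0,0.33],"dr":[0,-19,0],"hand":-1},{"linear":[-0.184,0,0.33],"dr":[0,-19,0],"hand":-1},{"linear":[-0.184,0,0.33],"dr":[0,-19,0],"hand":-1},{"linear":[-0.184,0,0.33],"dr":[0,-19,0],"hand":-1},{"linear":[-0.184,0,0.33],"dr":[0,-19,0],"hand":-1},{"linear":[-0.184,0,0.33],"dr":[0,-19,0],"hand":-1},{"linear":[-0.184,0,0.33],"dr":[0,-19,0],"hand":-1}]';python3 -m crank '[{"linear":[0,0,0],"dr":[0,0,0],"hand":-1},{"linear":[0,0,0],"dr":[0,0,0],"hand":-1}]'
python3 - <<'E'
from h import *
move([.5377,.2745,-.013],87)
C=cam("wrist"); w=bot.read_camera("wrist")
for n in ("tray_three","choke"): print(n,[(a["score"],back(C,a["xy"],.004 if n=="tray_three" else .09)) for a in bot.place_of("wrist",n)[:1]])
for p in ((.5377,.2745,.004),(.4638,.2784,.004),(.6116,.2706,.004)):
    cv2.circle(w,tuple(int(v) for v in proj(C,p)),3,(0,0,255),1)
cv2.imwrite("pics/v8.png",w)
m=bot.cut_out("wrist","tray_three")
if m:
    c,_=cv2.findContours(m[0]["pixels"].astype(np.uint8),0,1); c=max(c,key=cv2.contourArea)[:,0]
    print(cv2.minAreaRect(np.array([back(C,q,.01)[:2] for q in c],np.float32)*1000))
E
```

```text
t: 10.5
eef_pos: [0.5341, 0.2848, 0.0775]
tool_rot: [0.709, -0.705, 0.016, -0.014]
contact_force: [-0.9, 1.4, -1.5]
gripper_width: 0.386
t: 10.67
eef_pos: [0.5363, 0.2751, 0.0776]
tool_rot: [-0.707, 0.707, -0.018, 0.017]
contact_force: [-0.9, -1.0, -2.3]
gripper_width: 0.387
lin [0.0015, 0.0906, -0.0004] dr [0.06, 0.1, -0.06] 
tray_three [(0.74, array([0.53509989, 0.276545  , 0.004     ]))]
choke [(0.58, array([0.53672282, 0.27632434, 0.09      ]))]
((499.8153076171875, 278.511474609375), (77.69322967529297, 150.02737426757812), 87.4167251586914)
```

View pics/v8.png

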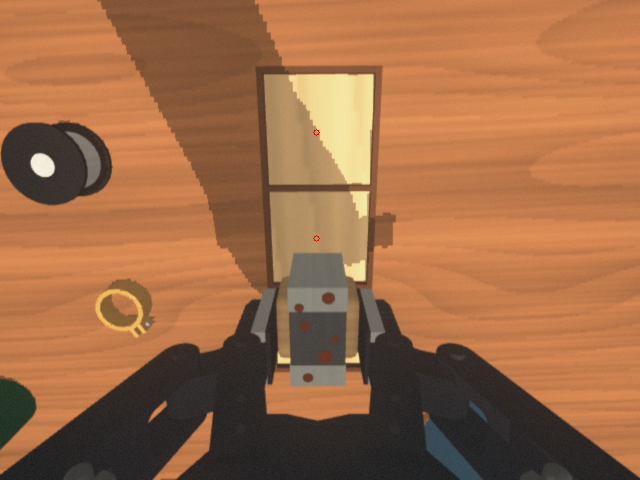

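```bash
python3 -m crank '[{"linear":[0.0015,0.035,0],"dr":[0,0,0],"hand":-1},{"linear":[0.0015,0.065,0],"dr":[0,0,0],"hand":-1},{"linear":[0.0015,0.082,0],"dr":[0,0,0],"hand":-1},{"linear":[0.0015,0.089,0],"dr":[0,0,0],"hand":-1},{"linear":[0.0015,0.0915,0],"dr":[0,0,0],"hand":-1},{"linear":[0.0015,0.092,0],"dr":[0,0,0],"hand":-1},{"linear":[0.0015,0.092,0],"dr":[0,0,0],"hand":-1}]'; python3 -m crank '[{"linear":[0,0,0],"dr":[0,0,0],"hand":0},{"linear":[0,0,0],"dr":[0,0,0],"hand":0.2},{"linear":[0,0,0],"dr":[0,0,0],"hand":0.2},{"linear":[0,0,0],"dr":[0,0,0],"hand":0.2},{"linear":[0,-0.03,0],"dr":[0,0,0],"hand":0.2},{"linear":[0,-0.06,0],"dr":[0,0,0],"hand":0.2},{"linear":[0,-0.1,0],"dr":[0,0,0],"hand":0.2},{"linear":[0,-0.13,0],"dr":[0,0,0],"hand":0.2}]'
python3 - <<'E'
from h import *
C=cam("wrist"); w=bot.read_camera("wrist"); print(bot.get_obs()["t"],bot.get_obs()["eef_pos"])
for n in ("choke","clamp_ring","valve_short"): print(n,[(a["score"],back(C,a["xy"],.004 if n=="choke" else 0)) for a in bot.place_of("wrist",n)[:1]])
m=bot.cut_out("wrist","clamp_ring")
c,_=cv2.findContours(m[0]["pixels"].astype(np.uint8),0,1); c=max(c,key=cv2.contourArea)[:,0]
P=np.array([back(C,q,.008)[:2] for q in c])*1000
k=m[0]["extent"]; print(k)
E
```

```text
t: 11.45
eef_pos: [0.5374, 0.2723, -0.012]
tool_rot: [-0.706, 0.707, -0.021, 0.018]
contact_force: [-5.2, -1.8, 6.2]
gripper_width: 0.389
t: 12.12
eef_pos: [0.5395, 0.2745, 0.1192]
tool_rot: [0.707, -0.707, 0.018, -0.019]
contact_force: [0.5, 0.8, 0.3]
gripper_width: 0.599
12.1667 [0.54293824 0.27610457 0.12493717]
choke [(0.78, array([0.53750162, 0.27450489, 0.004     ]))]
clamp_ring [(0.59, array([0.58423328, 0.12665204, 0.        ]))]
valve_short [(0.52, array([ 0.56646144, -0.00420035,  0.        ]))]
[126.2, 256.8, 172.2, 305.9]
```

```bash
python3 -m crank '[{"linear":[0.045,0.02,-0.278],"dr":[0,0,0],"hand":0.2},{"linear":[0.045,0.02,-0.278],"dr":[0,0,0],"hand":0.2},{"linear":[0.045,0.02,-0.278],"dr":[0,0,0],"hand":0.2},{"linear":[0.045,0.02,-0.278],"dr":[0,0,0],"hand":0.2},{"linear":[0.045,0.02,-0.278],"dr":[0,0,0],"hand":0.2},{"linear":[0.045,0.02,-0.278],"dr":[0,0,0],"hand":0.2},{"linear":[0.045,0.02,-0.278],"dr":[0,0,0],"hand":0.2},{"linear":[0.045,0.02,-0.278],"dr":[0,0,0],"hand":0.2},{"linear":[0.045,0.02,-0.278],"dr":[0,0,0],"hand":0.2}]' 22
python3 - <<'E'
from h import *
bot.read_camera("wrist"); C=cam("wrist"); bot.read_camera("wrist"); 
for n in ("valve_short","dial_knob","clamp_ring","valve_tall"): print(n,[(a["score"],a["xy"],back(C,a["xy"],0)[:2]) for a in bot.place_of("wrist",n)[:2]])
m=bot.cut_out("wrist","valve_short")[0]; print(m["extent"])
# predicted extent of cylinder at candidates
for c0 in ((.567,-.006),(.570,-.006)):
    th=np.linspace(0,6.28,24); q=np.array([proj(C,[c0[0]+.0095*np.cos(a),c0[1]+.0095*np.sin(a),z]) for a in th for z in (0,.035)]); print(c0,q.min(0),q.max(0),proj(C,[*c0,.042]))
o=bot.get_obs(); print(o["eef_pos"]); move([.567,-.006,-.0145],87)
E
```

```text
t: 13.12
eef_pos: [0.5677, -0.0083, 0.0951]
tool_rot: [-0.706, 0.707, -0.021, 0.019]
contact_force: [0.8, 1.4, 0.3]
gripper_width: 0.602
valve_short [(0.57, [318.8, 226.8], array([ 0.56690129, -0.00417897]))]
dial_knob [(0.96, [315.4, 101.8], array([ 0.47538176, -0.00172507]))]
clamp_ring [(0.96, [479.1, 238.9], array([0.58373355, 0.12199776]))]
valve_tall [(0.63, [140.6, 94.2], array([ 0.46382557, -0.12330002]))]
[302.9, 218.7, 331.5, 253.6]
(0.567, -0.006) [302.54876232 215.31966381] [330.07906343 254.36870456] [316.32610506 244.85070571]
(0.57, -0.006) [302.84034577 219.05606297] [330.26602413 258.37647015] [316.57191961 249.05868867]
[ 0.56889366 -0.00393624  0.09649108]
lin [-0.0017, 0.111, -0.0022] dr [-0.02, 0.11, -0.02]
```

```bash
python3 -m crank '[{"linear":[-0.001,0.03,-0.002],"dr":[0,0,0],"hand":0.1},{"linear":[-0.001,0.06,-0.002],"dr":[0,0,0],"hand":0.1},{"linear":[-0.001,0.09,-0.002],"dr":[0,0,0],"hand":0.1},{"linear":[-0.001,0.108,-0.002],"dr":[0,0,0],"hand":0},{"linear":[-0.001,0.111,-0.002],"dr":[0,0,0],"hand":-0.2},{"linear":[-0.001,0.111,-0.002],"dr":[0,0,0],"hand":-0.35},{"linear":[-0.001,0.111,-0.002],"dr":[0,0,0],"hand":-0.45},{"linear":[-0.001,0.111,-0.002],"dr":[0,0,0],"hand":-0.55},{"linear":[-0.001,0.111,-0.002],"dr":[0,0,0],"hand":-0.7},{"linear":[-0.001,0.111,-0.002],"dr":[0,0,0],"hand":-1}]' 22;  python3 -m crank '[{"linear":[0,0,0],"dr":[0,0,0],"hand":-1},{"linear":[0,0,0],"dr":[0,0,0],"hand":-1},{"linear":[0,-0.015,0],"dr":[0,0,0],"hand":-1},{"linear":[0,-0.04,0],"dr":[0,0,0],"hand":-1},{"linear":[0,-0.07,0],"dr":[0,0,0],"hand":-1},{"linear":[0,-0.09,0],"dr":[0,0,0],"hand":-1},{"linear":[0,-0.095,0],"dr":[0,0,0],"hand":-1},{"linear":[0,-0.095,0],"dr":[0,0,0],"hand":-1}]'; python3 -c "
from h import *
bot.read_camera('wrist'); C=cam('wrist'); bot.read_camera('wrist'); print(bot.get_obs()['eef_pos'])
print([(a['score'],a['xy'],proj(C,bot.get_obs()['eef_pos'])) for a in bot.place_of('wrist','valve_short')[:2]])
move([.6116,.2716,.08],87);move([.4638,.2784,.08],87)"
```

```text
t: 14.3
eef_pos: [0.5692, -0.0071, -0.0128]
tool_rot: [0.707, -0.707, 0.018, -0.02]
contact_force: [-0.8, -0.1, 6.4]
gripper_width: 0.21
t: 14.97
eef_pos: [0.5693, -0.0072, 0.0827]
tool_rot: [0.707, -0.707, 0.017, -0.02]
contact_force: [-0.4, 0.4, -0.9]
gripper_width: 0.217
[ 0.56738732 -0.00712723  0.08020794]
[(0.98, [315.3, 288.6], array([316.21712043, 276.78450961]))]
lin [0.03, -0.0004, 0.2808] dr [0.01, -0.01, -0.1] 
lin [-0.118, -0.0002, 0.2798] dr [0.01, -0.01, -0.1]
```

```bash
python3 -m crank '[{"linear":[0.005,0,0.03],"dr":[0,0,0],"hand":-1},{"linear":[0.01,0,0.065],"dr":[0,0,0],"hand":-1},{"linear":[0.015,0,0.1],"dr":[0,0,0],"hand":-1},{"linear":[0.02,0,0.135],"dr":[0,0,0],"hand":-1},{"linear":[0.023,0,0.17],"dr":[0,0,0],"hand":-1},{"linear":[0.025,0,0.205],"dr":[0,0,0],"hand":-1},{"linear":[0.028,0,0.24],"dr":[0,0,0],"hand":-1},{"linear":[0.03,0,0.27],"dr":[0,0,0],"hand":-1},{"linear":[0.03,0,0.281],"dr":[0,0,0],"hand":-1},{"linear":[0.03,0,0.281],"dr":[0,0,0],"hand":-1}]'; python3 -m crank '[{"linear":[0,0.03,0],"dr":[0,0,0],"hand":-1},{"linear":[0,0.06,0],"dr":[0,0,0],"hand":-1},{"linear":[0,0.078,0],"dr":[0,0,0],"hand":-1},{"linear":[0,0.084,0],"dr":[0,0,0],"hand":-1},{"linear":[0,0.088,0],"dr":[0,0,0],"hand":-1},{"linear":[0,0.09,0],"dr":[0,0,0],"hand":-1},{"linear":[0,0.091,0],"dr":[0,0,0],"hand":-1},{"linear":[0,0.091,0],"dr":[0,0,0],"hand":-1}]'
python3 - <<'E'
from h import *
bot.read_camera("wrist"); C=cam("wrist"); w=bot.read_camera("wrist");s=bot.read_camera("scene"); o=bot.get_obs();print(o["eef_pos"],o["contact_force"])
cv2.imwrite("pics/v9.png",np.hstack([cv2.resize(w,(400,300)),cv2.resize(s[170:270,400:500],(300,300),interpolation=cv2.INTER_CUBIC)]))
E
```

```text
t: 15.95
eef_pos: [0.6109, 0.2763, 0.0785]
tool_rot: [0.707, -0.707, 0.017, -0.016]
contact_force: [-0.7, -0.4, -0.1]
gripper_width: 0.211
t: 16.62
eef_pos: [0.6125, 0.2693, -0.0087]
tool_rot: [-0.706, 0.707, -0.02, 0.019]
contact_force: [-0.5, -0.2, 1.4]
gripper_width: 0.208
[ 0.61358363  0.27026131 -0.00875771] [-2.03183178 -3.01631605  7.60889475]
```

View pics/v9.png

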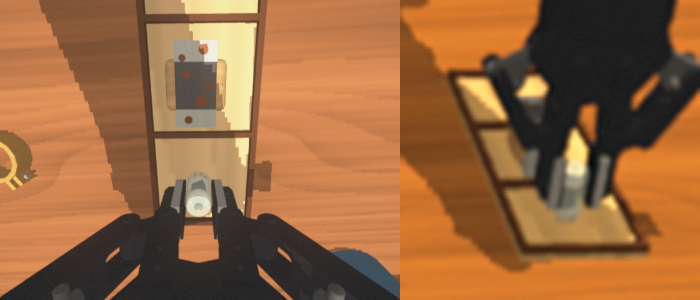

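```bash
python3 -m crank '[{"linear":[0,0,0],"dr":[0,0,0],"hand":-0.4},{"linear":[0,0,0],"dr":[0,0,0],"hand":-0.3},{"linear":[0,0,0],"dr":[0,0,0],"hand":-0.1},{"linear":[0,0,0],"dr":[0,0,0],"hand":0},{"linear":[0,0,0],"dr":[0,0,0],"hand":0},{"linear":[0,-0.02,0],"dr":[0,0,0],"hand":0},{"linear":[0,-0.05,0],"dr":[0,0,0],"hand":0.2},{"linear":[0,-0.09,0],"dr":[0,0,0],"hand":0.3},{"linear":[0,-0.11,0],"dr":[0,0,0],"hand":0.3},{"linear":[0,-0.11,0],"dr":[0,0,0],"hand":0.3}]'
python3 - <<'E'
from h import *
bot.read_camera("wrist"); C=cam("wrist"); bot.read_camera("wrist"); print(bot.get_obs()["eef_pos"])
for n in ("valve_short","choke","clamp_ring"): print(n,[(a["score"],a["xy"],back(C,a["xy"],.004)[:2]) for a in bot.place_of("wrist",n)[:2]])
move([.4755,-.002,.09],87)
E
```

```text
t: 17.6
eef_pos: [0.6163, 0.2728, 0.1054]
tool_rot: [0.708, -0.705, 0.016, -0.022]
contact_force: [0.2, 0.4, 0.6]
gripper_width: 0.651
[0.61312528 0.27205503 0.10054761]
valve_short [(0.89, [313.9, 222.6], array([0.6116776, 0.2706437]))]
choke [(0.74, [311.8, 125.7], array([0.53869161, 0.27319794]))]
clamp_ring [(0.83, [126.8, 197.0], array([0.58347715, 0.12793783]))]
lin [-0.1215, 0.0087, -0.2801] dr [0.07, -0.01, -0.13]
```

```bash
python3 -m crank '[{"linear":[-0.121,0.009,-0.28],"dr":[0,0,0],"hand":0.3},{"linear":[-0.121,0.009,-0.28],"dr":[0,0,0],"hand":0.3},{"linear":[-0.121,0.009,-0.28],"dr":[0,0,0],"hand":0.3},{"linear":[-0.121,0.009,-0.28],"dr":[0,0,0],"hand":0.3},{"linear":[-0.121,0.009,-0.28],"dr":[0,0,0],"hand":0.3},{"linear":[-0.121,0.009,-0.28],"dr":[0,0,0],"hand":0.3},{"linear":[-0.121,0.009,-0.28],"dr":[0,0,0],"hand":0.3},{"linear":[-0.121,0.009,-0.28],"dr":[0,0,0],"hand":0.3},{"linear":[-0.121,0.009,-0.28],"dr":[0,0,0],"hand":0.3},{"linear":[-0.121,0.009,-0.28],"dr":[0,0,0],"hand":0.3}]' 35
python3 - <<'E'
from h import *
bot.read_camera("wrist"); C=cam("wrist"); bot.read_camera("wrist"); print(bot.get_obs()["eef_pos"])
for n in ("dial_knob",): print(n,[(a["score"],a["xy"],back(C,a["xy"],.0)[:2]) for a in bot.place_of("wrist",n)[:2]])
move([.4755,-.002,-.018],87)
E
```

```text
t: 18.68
eef_pos: [0.4766, -0.0019, 0.0902]
tool_rot: [-0.707, 0.707, -0.02, 0.019]
contact_force: [0.3, 0.4, -0.3]
gripper_width: 0.646
[ 4.77780520e-01 -9.75593666e-05  9.03879049e-02]
dial_knob [(0.96, [316.8, 227.4], array([ 4.75492029e-01, -4.56197538e-04]))]
lin [-0.0022, 0.1084, -0.0022] dr [-0.01, 0.12, 0.0]
```

```bash
python3 -m crank '[{"linear":[-0.002,0.03,-0.001],"dr":[0,0,0],"hand":0.2},{"linear":[-0.002,0.06,-0.001],"dr":[0,0,0],"hand":0.2},{"linear":[-0.002,0.09,-0.001],"dr":[0,0,0],"hand":0.2},{"linear":[-0.002,0.104,-0.001],"dr":[0,0,0],"hand":0.2},{"linear":[-0.002,0.108,-0.001],"dr":[0,0,0],"hand":0.1},{"linear":[-0.002,0.108,-0.001],"dr":[0,0,0],"hand":0},{"linear":[-0.002,0.108,-0.001],"dr":[0,0,0],"hand":-0.4},{"linear":[-0.002,0.108,-0.001],"dr":[0,0,0],"hand":-1},{"linear":[-0.002,0.108,-0.001],"dr":[0,0,0],"hand":-1},{"linear":[-0.002,0.108,-0.001],"dr":[0,0,0],"hand":-1}]' 35;  python3 -m crank '[{"linear":[0,0,0],"dr":[0,0,0],"hand":-1},{"linear":[0,0,0],"dr":[0,0,0],"hand":-1},{"linear":[0,-0.015,0],"dr":[0,0,0],"hand":-1},{"linear":[0,-0.04,0],"dr":[0,0,0],"hand":-1},{"linear":[0,-0.07,0],"dr":[0,0,0],"hand":-1},{"linear":[0,-0.09,0],"dr":[0,0,0],"hand":-1},{"linear":[0,-0.095,0],"dr":[0,0,0],"hand":-1},{"linear":[0,-0.095,0],"dr":[0,0,0],"hand":-1}]'; python3 -c "
from h import *
bot.read_camera('wrist'); C=cam('wrist'); bot.read_camera('wrist'); print(bot.get_obs()['eef_pos'])
print([(a['score'],a['xy'],proj(C,bot.get_obs()['eef_pos'])) for a in bot.place_of('wrist','dial_knob')[:2]])
move([.4638,.2784,.08],87)"
```

```text
t: 19.67
eef_pos: [0.4758, -0.0022, -0.0164]
tool_rot: [0.707, -0.707, 0.018, -0.019]
contact_force: [-0.3, 0.3, -1.1]
gripper_width: 0.331
t: 20.33
eef_pos: [0.4761, -0.0022, 0.079]
tool_rot: [0.707, -0.706, 0.017, -0.02]
contact_force: [-0.4, 0.6, -0.1]
gripper_width: 0.332
[ 0.47446998 -0.00225306  0.07711523]
[(0.57, [320.2, 292.3], array([315.88364561, 277.38856971]))]
lin [-0.0251, -0.0033, 0.2799] dr [0.02, -0.01, -0.1]
```

```bash
python3 -m crank '[{"linear":[-0.003,0,0.035],"dr":[0,0,0],"hand":-1},{"linear":[-0.008,0,0.075],"dr":[0,0,0],"hand":-1},{"linear":[-0.025,0,0.28],"dr":[0,0,0],"hand":-1},{"linear":[-0.025,0,0.28],"dr":[0,0,0],"hand":-1},{"linear":[-0.025,0,0.28],"dr":[0,0,0],"hand":-1},{"linear":[-0.025,0,0.28],"dr":[0,0,0],"hand":-1},{"linear":[-0.025,0,0.28],"dr":[0,0,0],"hand":-1},{"linear":[-0.025,0,0.28],"dr":[0,0,0],"hand":-1},{"linear":[-0.025,0,0.28],"dr":[0,0,0],"hand":-1},{"linear":[-0.025,0,0.28],"dr":[0,0,0],"hand":-1}]'; python3 -m crank '[{"linear":[0,0.03,0],"dr":[0,0,0],"hand":-1},{"linear":[0,0.06,0],"dr":[0,0,0],"hand":-1},{"linear":[0,0.078,0],"dr":[0,0,0],"hand":-1},{"linear":[0,0.084,0],"dr":[0,0,0],"hand":-1},{"linear":[0,0.088,0],"dr":[0,0,0],"hand":-1},{"linear":[0,0.09,0],"dr":[0,0,0],"hand":-1},{"linear":[0,0.091,0],"dr":[0,0,0],"hand":-1},{"linear":[0,0.0915,0],"dr":[0,0,0],"hand":-1},{"linear":[0,0.0915,0],"dr":[0,0,0],"hand":-1}]'
```

```text
t: 21.32
eef_pos: [0.4641, 0.2772, 0.0763]
tool_rot: [-0.706, 0.708, -0.019, 0.018]
contact_force: [0.4, -0.8, 0.1]
gripper_width: 0.333
t: 22.07
eef_pos: [0.4656, 0.2781, -0.0126]
tool_rot: [0.707, -0.707, 0.019, -0.019]
contact_force: [-0.6, -1.3, 0.9]
gripper_width: 0.335
```

```bash
python3 -m crank '[{"linear":[0,0.001,0],"dr":[0,0,0],"hand":-1},{"linear":[0,0.001,0],"dr":[0,0,0],"hand":-1}]' | grep -E "eef|cont"; python3 -m crank '[{"linear":[0,0,0],"dr":[0,0,0],"hand":-0.1},{"linear":[0,0,0],"dr":[0,0,0],"hand":0},{"linear":[0,0,0],"dr":[0,0,0],"hand":0.1},{"linear":[0,0,0],"dr":[0,0,0],"hand":0.1},{"linear":[0,-0.02,0],"dr":[0,0,0],"hand":0.1},{"linear":[0,-0.05,0],"dr":[0,0,0],"hand":0.2},{"linear":[0,-0.09,0],"dr":[0,0,0],"hand":0.3},{"linear":[0,-0.115,0],"dr":[0,0,0],"hand":0.3},{"linear":[0,-0.115,0],"dr":[0,0,0],"hand":0.3}]'
python3 - <<'E'
from h import *
bot.read_camera("wrist"); C=cam("wrist"); w=bot.read_camera("wrist"); o=bot.get_obs(); print(o["eef_pos"])
for n in ("dial_knob","choke","valve_short"): print(n,[(a["score"],a["xy"],back(C,a["xy"],.004)[:2]) for a in bot.place_of("wrist",n)[:2]])
c=bot.place_of("wrist","clamp_ring")[0]["xy"]; m=bot.cut_out("wrist","clamp_ring"); print(c,back(C,c,0)[:2])
move([.583,.124,.10],115)
E
```

```text
eef_pos: [0.4657, 0.2782, -0.0127]
contact_force: [-3.7, -4.9, 16.7]
t: 22.98
eef_pos: [0.4681, 0.2804, 0.1053]
tool_rot: [0.709, -0.705, 0.016, -0.021]
contact_force: [0.8, 0.9, -0.1]
gripper_width: 0.651
[0.46525476 0.2791657  0.10113482]
dial_knob [(0.87, [317.7, 223.1], array([0.46427908, 0.28118241]))]
choke []
valve_short [(0.92, [314.8, 377.4], array([0.61233289, 0.27077179]))]
[155.9, 354.6] [0.58228285 0.12712871]
lin [0.1269, -0.001, -0.1474] dr [0.08, -28.02, -0.12]
```

```bash
python3 -m crank '[{"linear":[0.02,0,-0.02],"dr":[0,-6,0],"hand":0.2},{"linear":[0.127,0,-0.147],"dr":[0,-28,0],"hand":0.1},{"linear":[0.127,0,-0.147],"dr":[0,-28,0],"hand":0.1},{"linear":[0.127,0,-0.147],"dr":[0,-28,0],"hand":0.1},{"linear":[0.127,0,-0.147],"dr":[0,-28,0],"hand":0.1},{"linear":[0.127,0,-0.147],"dr":[0,-28,0],"hand":0.1},{"linear":[0.127,0,-0.147],"dr":[0,-28,0],"hand":0.1},{"linear":[0.127,0,-0.147],"dr":[0,-28,0],"hand":0.1}]' 45
python3 - <<'E'
from h import *
bot.read_camera("wrist"); C=cam("wrist"); w=bot.read_camera("wrist"); o=bot.get_obs(); print(o["t"],o["eef_pos"])
print([(a["score"],a["xy"],back(C,a["xy"],0)[:2]) for a in bot.place_of("wrist","clamp_ring")[:2]])
m=bot.cut_out("wrist","clamp_ring")[0]; c,_=cv2.findContours(m["pixels"].astype(np.uint8),0,1); c=max(c,key=cv2.contourArea)[:,0]
P=np.array([back(C,q,.012)[:2] for q in c]); (x,y),r=cv2.minEnclosingCircle((P*1000).astype(np.float32)); print(x,y,r)
cv2.imwrite("pics/v10.png",cv2.resize(w[140:340,220:420],(500,500)))
move([.5825,.125,-.0205],115)
E
```

```text
t: 24.0
eef_pos: [0.5831, 0.1248, 0.0991]
tool_rot: [0.691, -0.69, -0.152, 0.153]
contact_force: [-0.7, 0.8, -0.2]
gripper_width: 0.549
24.1 [0.58270597 0.12661703 0.09942351]
[(0.65, [317.4, 226.7], array([0.58287701, 0.12650909]))]
585.2115478515625 126.38407135009766 22.750024795532227
lin [-0.0011, 0.1203, -0.0015] dr [-0.04, 0.13, -0.04]
```

View pics/v10.png

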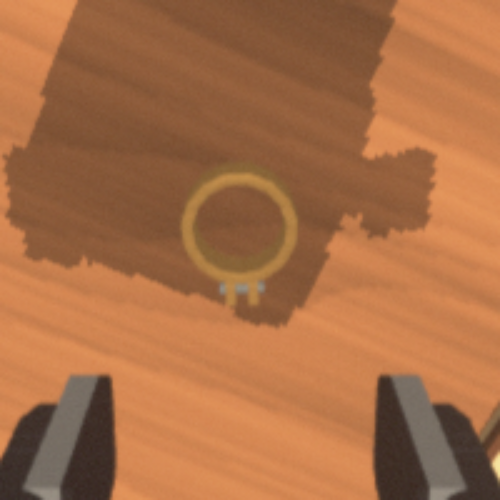

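```bash
python3 -m crank '[{"linear":[0.001,0.03,0],"dr":[0,0,0],"hand":0.2},{"linear":[0.001,0.06,0],"dr":[0,0,0],"hand":0.2},{"linear":[0.001,0.09,0],"dr":[0,0,0],"hand":0.2},{"linear":[0.001,0.11,0],"dr":[0,0,0],"hand":0.2},{"linear":[0.001,0.118,0],"dr":[0,0,0],"hand":0.1},{"linear":[0.001,0.1205,0],"dr":[0,0,0],"hand":0.05},{"linear":[0.001,0.1205,0],"dr":[0,0,0],"hand":-0.2},{"linear":[0.001,0.1205,0],"dr":[0,0,0],"hand":-1},{"linear":[0.001,0.1205,0],"dr":[0,0,0],"hand":-1},{"linear":[0.001,0.1205,0],"dr":[0,0,0],"hand":-1}]' 45;  python3 -m crank '[{"linear":[0,0,0],"dr":[0,0,0],"hand":-1},{"linear":[0,0,0],"dr":[0,0,0],"hand":-1},{"linear":[0,-0.015,0],"dr":[0,0,0],"hand":-1},{"linear":[0,-0.04,0],"dr":[0,0,0],"hand":-1},{"linear":[0,-0.075,0],"dr":[0,0,0],"hand":-1},{"linear":[0,-0.11,0],"dr":[0,0,0],"hand":-1},{"linear":[0,-0.11,0],"dr":[0,0,0],"hand":-1},{"linear":[0,-0.11,0],"dr":[0,0,0],"hand":-1}]'; python3 -c "
from h import *
bot.read_camera('wrist'); C=cam('wrist'); bot.read_camera('wrist'); print(bot.get_obs()['eef_pos'])
print([(a['score'],a['xy'],proj(C,bot.get_obs()['eef_pos'])) for a in bot.place_of('wrist','clamp_ring')[:2]])
move([.5247,-.2696,.09],103); move([.5247,-.2696,.09],13)"
```

```text
t: 25.03
eef_pos: [0.5857, 0.1257, -0.019]
tool_rot: [0.69, -0.69, -0.154, 0.152]
contact_force: [0.8, 0.4, 0.7]
gripper_width: 0.387
t: 25.7
eef_pos: [0.5865, 0.1258, 0.0922]
tool_rot: [0.691, -0.69, -0.155, 0.151]
contact_force: [0.7, -0.4, -0.5]
gripper_width: 0.384
[0.58417431 0.12540852 0.08922533]
[(0.64, [319.8, 295.4], array([317.40694475, 276.04005766])), (0.22, [581.8, 173.2], array([317.40694475, 276.04005766]))]
lin [-0.2203, -0.0011, -0.333] dr [-0.01, 11.99, -0.12] 
lin [-0.2203, -0.0011, -0.333] dr [-0.1, -78.01, -0.08]
```

```bash
python3 -m crank '[{"linear":[-0.02,0,-0.03],"dr":[0,3,0],"hand":-1},{"linear":[-0.22,0,-0.333],"dr":[0,12,0],"hand":-1},{"linear":[-0.22,0,-0.333],"dr":[0,12,0],"hand":-1},{"linear":[-0.22,0,-0.333],"dr":[0,12,0],"hand":-1},{"linear":[-0.22,0,-0.333],"dr":[0,12,0],"hand":-1},{"linear":[-0.22,0,-0.333],"dr":[0,12,0],"hand":-1},{"linear":[-0.22,0,-0.333],"dr":[0,12,0],"hand":-1},{"linear":[-0.22,0,-0.333],"dr":[0,12,0],"hand":-1},{"linear":[-0.22,0,-0.333],"dr":[0,12,0],"hand":-1},{"linear":[-0.22,0,-0.333],"dr":[0,12,0],"hand":-1}]'; python3 -c "
from h import *
move([.5248,-.2699,.09],103)"
```

```text
t: 26.68
eef_pos: [0.5234, -0.2735, 0.0884]
tool_rot: [-0.702, 0.703, 0.078, -0.08]
contact_force: [0.0, 0.0, -0.0]
gripper_width: 0.382
lin [0.0021, -0.0016, 0.0032] dr [0.02, -0.22, -0.16]
```

```bash
python3 -m crank '[{"linear":[0.001,0,0.001],"dr":[0,0,0],"hand":-1},{"linear":[0.001,0,0.001],"dr":[0,0,0],"hand":-1}]' >/dev/null
python3 - <<'E'
from h import *
bot.read_camera("wrist"); C=cam("wrist"); w=bot.read_camera("wrist"); print(bot.get_obs()["eef_pos"])
for p in ((.5248,-.2699,.004),(.4528,-.2867,.004)): cv2.circle(w,tuple(int(v) for v in proj(C,p)),3,(0,0,255),1)
cv2.imwrite("pics/v11.png",w)
move([.5248,-.2699,-.0165],103)
E
```

```text
[ 0.52631838 -0.26666476  0.08837954]
lin [-0.002, 0.1049, -0.003] dr [-0.11, 0.03, -0.1]
```

View pics/v11.png

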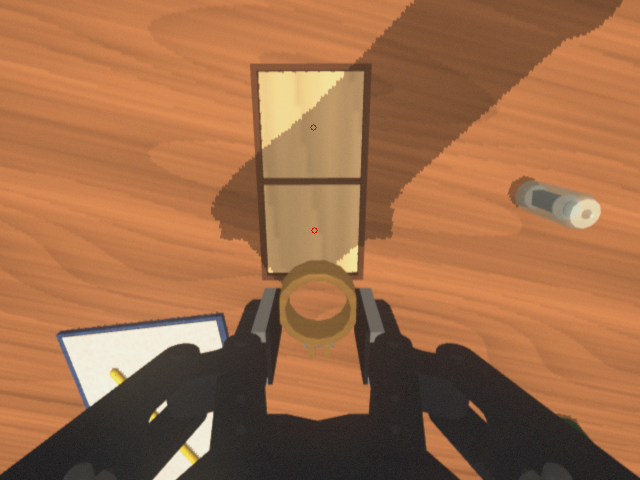

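```bash
python3 -m crank '[{"linear":[-0.001,0.03,-0.002],"dr":[0,0,0],"hand":-1},{"linear":[-0.001,0.06,-0.002],"dr":[0,0,0],"hand":-1},{"linear":[-0.001,0.085,-0.002],"dr":[0,0,0],"hand":-1},{"linear":[-0.001,0.097,-0.002],"dr":[0,0,0],"hand":-1},{"linear":[-0.001,0.102,-0.002],"dr":[0,0,0],"hand":-1},{"linear":[-0.001,0.104,-0.002],"dr":[0,0,0],"hand":-1},{"linear":[-0.001,0.1055,-0.002],"dr":[0,0,0],"hand":-1},{"linear":[-0.001,0.1055,-0.002],"dr":[0,0,0],"hand":-1}]'; python3 -m crank '[{"linear":[0,0.001,0],"dr":[0,0,0],"hand":-1},{"linear":[0,0.001,0],"dr":[0,0,0],"hand":-1}]'
```

```text
t: 27.62
eef_pos: [0.5272, -0.2705, -0.0148]
tool_rot: [-0.702, 0.703, 0.081, -0.079]
contact_force: [0.5, 0.4, -1.0]
gripper_width: 0.381
t: 27.78
eef_pos: [0.527, -0.2706, -0.0158]
tool_rot: [-0.702, 0.703, 0.081, -0.079]
contact_force: [0.8, 0.4, 1.6]
gripper_width: 0.387
```

```bash
python3 -m crank '[{"linear":[0,0.001,0],"dr":[0,0,0],"hand":-1},{"linear":[0,0.001,0],"dr":[0,0,0],"hand":-1}]'| grep -E "eef|cont"; python3 -m crank '[{"linear":[0,-0.001,0],"dr":[0,0,0],"hand":0},{"linear":[0,-0.001,0],"dr":[0,0,0],"hand":0.1},{"linear":[0,-0.001,0],"dr":[0,0,0],"hand":0.1},{"linear":[0,-0.001,0],"dr":[0,0,0],"hand":0.1},{"linear":[0,-0.02,0],"dr":[0,0,0],"hand":0.1},{"linear":[0,-0.06,0],"dr":[0,0,0],"hand":0.2},{"linear":[0,-0.1,0],"dr":[0,0,0],"hand":0.3},{"linear":[0,-0.14,0],"dr":[0,0,0],"hand":0.3},{"linear":[0,-0.14,0],"dr":[0,0,0],"hand":0.3}]'
python3 - <<'E'
from h import *
bot.read_camera("wrist"); C=cam("wrist"); w=bot.read_camera("wrist"); o=bot.get_obs(); print(o["eef_pos"])
for n,z in (("clamp_ring",.004),("valve_tall",0)): print(n,[(a["score"],a["xy"],back(C,a["xy"],z)[:2]) for a in bot.place_of("wrist",n)[:2]])
move([.4625,-.1225,.10],103)
E
```

```text
eef_pos: [0.527, -0.2706, -0.016]
contact_force: [-1.8, 2.9, 12.9]
t: 28.7
eef_pos: [0.5304, -0.2731, 0.1297]
tool_rot: [-0.701, 0.705, 0.083, -0.076]
contact_force: [1.0, 0.2, 0.4]
gripper_width: 0.652
[ 0.52733092 -0.27081364  0.12403249]
clamp_ring [(0.6, [322.5, 213.5], array([ 0.52453468, -0.26865895])), (0.43, [504.6, 183.8], array([ 0.4657792 , -0.12746466]))]
valve_tall [(0.88, [505.2, 179.8], array([ 0.4627292 , -0.12605744]))]
lin [-0.0283, 0.0215, 0.1576] dr [-0.07, -0.01, -0.07]
```

```bash
python3 -m crank '[{"linear":[-0.007,0.005,0.04],"dr":[0,0,0],"hand":0.3},{"linear":[-0.014,0.01,0.08],"dr":[0,0,0],"hand":0.3},{"linear":[-0.028,0.02,0.157],"dr":[0,0,0],"hand":0.2},{"linear":[-0.028,0.02,0.157],"dr":[0,0,0],"hand":0.2},{"linear":[-0.028,0.02,0.157],"dr":[0,0,0],"hand":0.2},{"linear":[-0.028,0.02,0.157],"dr":[0,0,0],"hand":0.2},{"linear":[-0.028,0.02,0.157],"dr":[0,0,0],"hand":0.2}]' 22
python3 - <<'E'
from h import *
bot.read_camera("wrist"); C=cam("wrist"); bot.read_camera("wrist"); print(bot.get_obs()["eef_pos"])
print([(a["score"],a["xy"],back(C,a["xy"],0)[:2]) for a in bot.place_of("wrist","valve_tall")[:2]])
m=bot.cut_out("wrist","valve_tall")[0]; print(m["extent"])
for c0 in ((.463,-.123),(.463,-.126)):
    th=np.linspace(0,6.28,24); q=np.array([proj(C,[c0[0]+.011*np.cos(a),c0[1]+.011*np.sin(a),z]) for a in th for z in (0,.057)]); print(c0,q.min(0),q.max(0))
move([.463,-.1245,-.002],103)
E
```

```text
t: 29.48
eef_pos: [0.4633, -0.1239, 0.1015]
tool_rot: [-0.702, 0.703, 0.079, -0.081]
contact_force: [0.4, -0.7, 0.3]
gripper_width: 0.604
[ 0.46396306 -0.12503985  0.10192973]
[(0.82, [319.4, 226.9], array([ 0.46446889, -0.12251703]))]
[300.0, 215.0, 339.9, 263.8]
(0.463, -0.123) [302.62653513 211.75933885] [336.57984445 265.48328931]
(0.463, -0.126) [298.08425344 210.93386295] [332.06235368 264.53618335]
lin [-0.0008, 0.1041, 0.0008] dr [0.04, -0.15, -0.01]
```

```bash
python3 -m crank '[{"linear":[0.0005,0.03,0.0015],"dr":[0,0,0],"hand":0.1},{"linear":[0.0005,0.06,0.0015],"dr":[0,0,0],"hand":0.1},{"linear":[0.0005,0.085,0.0015],"dr":[0,0,0],"hand":0},{"linear":[0.0005,0.095,0.0015],"dr":[0,0,0],"hand":-0.1},{"linear":[0.0005,0.097,0.0015],"dr":[0,0,0],"hand":-0.2},{"linear":[0.0005,0.097,0.0015],"dr":[0,0,0],"hand":-0.3},{"linear":[0.0005,0.097,0.0015],"dr":[0,0,0],"hand":-0.4},{"linear":[0.0005,0.097,0.0015],"dr":[0,0,0],"hand":-0.5},{"linear":[0.0005,0.097,0.0015],"dr":[0,0,0],"hand":-0.65},{"linear":[0.0005,0.097,0.0015],"dr":[0,0,0],"hand":-1}]' 22;  python3 -m crank '[{"linear":[0,0,0],"dr":[0,0,0],"hand":-1},{"linear":[0,0,0],"dr":[0,0,0],"hand":-1},{"linear":[0,-0.015,0],"dr":[0,0,0],"hand":-1},{"linear":[0,-0.04,0],"dr":[0,0,0],"hand":-1},{"linear":[0,-0.06,0],"dr":[0,0,0],"hand":-1},{"linear":[0,-0.07,0],"dr":[0,0,0],"hand":-1},{"linear":[0,-0.07,0],"dr":[0,0,0],"hand":-1},{"linear":[0,-0.07,0],"dr":[0,0,0],"hand":-1}]'; python3 -c "
from h import *
bot.read_camera('wrist'); C=cam('wrist'); bot.read_camera('wrist'); print(bot.get_obs()['eef_pos'])
print([(a['score'],a['xy'],proj(C,bot.get_obs()['eef_pos'])) for a in bot.place_of('wrist','valve_tall')[:2]])
move([.4528,-.2867,.075],103)"
```

```text
t: 30.52
eef_pos: [0.465, -0.1224, 0.0064]
tool_rot: [-0.702, 0.703, 0.081, -0.079]
contact_force: [-0.1, -1.1, 6.5]
gripper_width: 0.254
t: 31.18
eef_pos: [0.4641, -0.1217, 0.0753]
tool_rot: [0.703, -0.702, -0.081, 0.08]
contact_force: [-0.5, 0.3, -0.6]
gripper_width: 0.252
[ 0.46305848 -0.1217115   0.07429412]
[(0.97, [317.3, 272.8], array([316.70971788, 278.73820436]))]
lin [-0.0469, -0.0009, -0.1584] dr [-0.04, -0.01, -0.1]
```

```bash
python3 -m crank '[{"linear":[-0.007,0,-0.025],"dr":[0,0,0],"hand":-1},{"linear":[-0.017,0,-0.058],"dr":[0,0,0],"hand":-1},{"linear":[-0.027,0,-0.091],"dr":[0,0,0],"hand":-1},{"linear":[-0.037,0,-0.124],"dr":[0,0,0],"hand":-1},{"linear":[-0.044,0,-0.149],"dr":[0,0,0],"hand":-1},{"linear":[-0.0465,0,-0.158],"dr":[0,0,0],"hand":-1},{"linear":[-0.0465,0,-0.158],"dr":[0,0,0],"hand":-1},{"linear":[-0.0465,0,-0.158],"dr":[0,0,0],"hand":-1}]'; python3 -m crank '[{"linear":[0,0.025,0],"dr":[0,0,0],"hand":-1},{"linear":[0,0.048,0],"dr":[0,0,0],"hand":-1},{"linear":[0,0.058,0],"dr":[0,0,0],"hand":-1},{"linear":[0,0.062,0],"dr":[0,0,0],"hand":-1},{"linear":[0,0.064,0],"dr":[0,0,0],"hand":-1},{"linear":[0,0.0655,0],"dr":[0,0,0],"hand":-1},{"linear":[0,0.066,0],"dr":[0,0,0],"hand":-1},{"linear":[0,0.066,0],"dr":[0,0,0],"hand":-1}]'
```

```text
t: 32.0
eef_pos: [0.4534, -0.2857, 0.0742]
tool_rot: [0.703, -0.702, -0.079, 0.08]
contact_force: [-0.0, 0.7, -0.6]
gripper_width: 0.25
t: 32.67
eef_pos: [0.4542, -0.2855, 0.0105]
tool_rot: [0.703, -0.702, -0.08, 0.08]
contact_force: [-2.4, 3.1, 6.1]
gripper_width: 0.251
```

Floor contact at the expected height; release.

```bash
python3 -m crank '[{"linear":[0,0,0],"dr":[0,0,0],"hand":-0.35},{"linear":[0,0,0],"dr":[0,0,0],"hand":-0.25},{"linear":[0,0,0],"dr":[0,0,0],"hand":-0.1},{"linear":[0,0,0],"dr":[0,0,0],"hand":0},{"linear":[0,0,0],"dr":[0,0,0],"hand":0},{"linear":[0,-0.02,0],"dr":[0,0,0],"hand":0},{"linear":[0,-0.05,0],"dr":[0,0,0],"hand":0.1},{"linear":[0,-0.09,0],"dr":[0,0,0],"hand":0.3},{"linear":[0,-0.13,0],"dr":[0,0,0],"hand":0.3},{"linear":[0,-0.13,0],"dr":[0,0,0],"hand":0.3}]'; python3 -m crank '[{"linear":[-0.02,-0.04,0.03],"dr":[0,0,0],"hand":0.3},{"linear":[-0.03,-0.08,0.06],"dr":[0,0,0],"hand":0.3},{"linear":[-0.03,-0.1,0.17],"dr":[0,0,0],"hand":0.3},{"linear":[-0.03,-0.1,0.17],"dr":[0,0,0],"hand":0.3},{"linear":[-0.03,-0.1,0.17],"dr":[0,0,0],"hand":0.3},{"linear":[-0.03,-0.1,0.17],"dr":[0,0,0],"hand":0.3}]'
python3 - <<'E'
from h import *
for c in ("top","scene","wrist"):
    im=bot.read_camera(c); C=cam(c); cv2.imwrite(f"pics/end_{c}.png",im)
    for n in ("choke","valve_short","dial_knob","valve_tall","clamp_ring","canister","solder_reel"):
        print(c,n,[(round(float(a["score"]),2),np.round(back(C,a["xy"],0 if n[0]=="s" or n=="canister" else .004)[:2],3).tolist()) for a in bot.place_of(c,n)[:1]])
s=cv2.imread("pics/end_scene.png"); t=cv2.imread("pics/end_top.png")
cv2.imwrite("pics/end.png",np.hstack([cv2.resize(t[140:360,160:500],(400,260)),cv2.resize(s[180:300,120:500],(400,260))]))
E
```

```text
t: 33.5
eef_pos: [0.4578, -0.2894, 0.1462]
tool_rot: [-0.701, 0.705, 0.083, -0.076]
contact_force: [1.2, -1.0, -0.1]
gripper_width: 0.652
t: 34.0
eef_pos: [0.3859, -0.122, 0.2407]
tool_rot: [0.703, -0.701, -0.083, 0.081]
contact_force: [-0.4, 0.5, -0.3]
gripper_width: 0.649
top choke [(0.56, [0.544, 0.274])]
top valve_short [(0.53, [0.617, 0.279])]
top dial_knob [(0.9, [0.465, 0.281])]
top valve_tall [(0.48, [0.453, -0.285])]
top clamp_ring [(0.72, [0.518, -0.272])]
top canister [(0.61, [0.68, 0.002])]
top solder_reel [(0.77, [0.477, 0.107])]
scene choke [(0.9, [0.54, 0.272])]
scene valve_short [(0.56, [0.615, 0.258])]
scene dial_knob [(0.74, [0.457, -0.284])]
scene valve_tall [(0.55, [0.467, -0.283])]
scene clamp_ring [(0.64, [0.525, -0.275])]
scene canister [(0.96, [0.683, -0.003])]
scene solder_reel [(0.6, [0.474, 0.114])]
wrist choke [(0.74, [0.537, 0.272])]
wrist valve_short []
wrist dial_knob [(0.72, [0.462, 0.282])]
wrist valve_tall [(0.89, [0.453, -0.287])]
wrist clamp_ring [(0.97, [0.525, -0.272])]
wrist canister [(0.81, [0.675, -0.003])]
wrist solder_reel [(0.84, [0.472, 0.112])]
```

View pics/end_wrist.png

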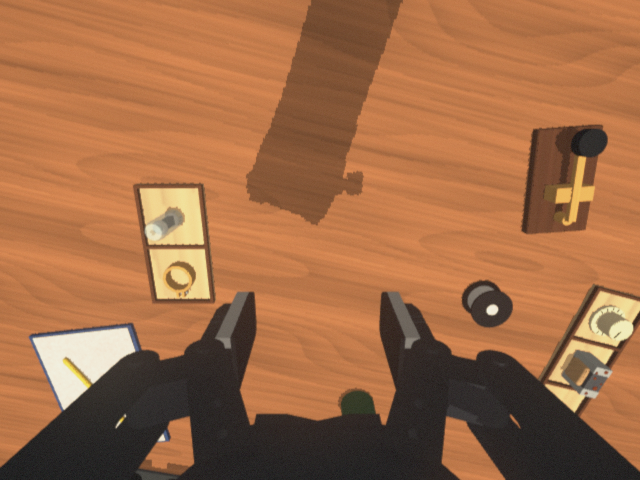

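View pics/end.png

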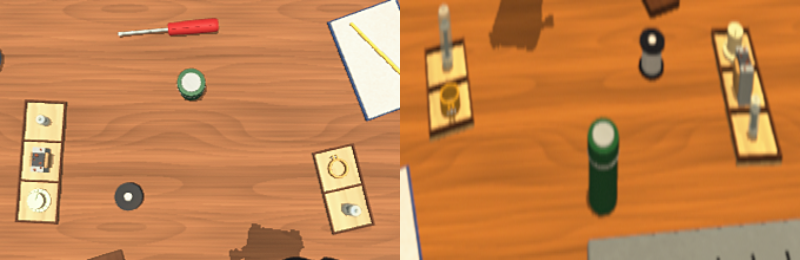

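```bash
python3 -c "
from station import bot
print(bot.hand_in(), bot.get_obs()['t'])"
```

```text
the job is handed in; nothing more can be done
the job is handed in; nothing more can be done
```

Both kits are made up, and I handed the job in at about 34–35 s on the robot's clock (limit 128 s).

- **Three-pocket tray:** the choke went in first, in the middle pocket. The short valve then went in the +x pocket and the dial knob in the -x pocket.
- **Two-pocket tray:** the clamp ring is in the +x pocket and the tall valve in the -x pocket.
- **Last checks:** the final pictures show all five things upright, one to a pocket. Close looks put them within about 3 mm of their pocket centres; the knob is furthest off, at about 3 mm. The force readings showed each one touching the pocket floor before I let go.
- **Left alone:** the canister and the reel read within about 5 mm of where they started, which is within the measuring error. I only compared the screwdriver by eye, and it looks unmoved.

Some things did not agree or went wrong along the way:

- **First grasp missed:** the first grasp of the choke closed on nothing, because the fingertips really end about 27–29 mm short of the stated tool point. I found the offset by touching the desk lightly (about 29 N) and corrected every later grasp. The choke did not move.
- **Detector errors in the last pictures:** the wrist camera could not see the short valve. The scene camera put it 13 mm off and reported the knob where the tall valve stands. The pictures and the earlier close looks contradict those readings.

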